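# Release the transport screw of the mint kitchen scale

## Robot

A 6-joint arm with a two-finger parallel gripper is mounted at the origin on the work surface. World frame = base frame: x ahead of the robot, y to its left, z up, the work surface at z = 0. Lengths are in m, angles in rad, forces in N, time in s.
With the tool pointing down it reaches from about 0.35 to 0.975 m from the base axis. Payload 7.1 kg.
Tool frame: the origin (TCP) lies at the centre of the arm's flange, where the gripper is bolted on; the fingertips stand 182 mm ahead of it and the grasp point (between the pads) lies 163 mm ahead of it (env.tcp_to_tips is the z of the fingertips in the tool frame, in m); z points along the fingers, x is the direction in which the jaws open and shut, and the axes are right-handed (so a half turn about z gives the same grasp; the last joint's range is limited). The gripper opens to 88 mm and grips with 3 to 60 N. Pads are 20 mm wide; open, the fingers measure 115 mm over their backs; the gripper's body (75 mm by 178 mm) begins 61 mm behind the grasp point.
Start: joints at [1.175, 0.423, 1.63, -0, 1.089, -0.019], TCP at [0.23, 0.581, 0.405] pointing down, gripper open.
Joint ranges: [-3, 3], [-0.9, 2.11], [0.09, 2.58], [-1.31, 4.45], [0.11, 2.69], [-2.54, 2.54]. Speed limits (rad/s): [2.39, 2.39, 3.01, 3.14, 3.14, 3.14].

## Interface

Orientations are given as a rotation vector (axis times angle).
In Python, from bench import env gives the robot as it stands. The module is installed in compiled form; this text tells all that it offers.
- The arm moves only by the tool arm_command, never from a script. Its arguments are lists of equal length, an entry for each row: "translation": the shift along the world's x, y, z in m, a list of three; "roll": the turn about the world's z in rad; "claw": the finger opening in m, from 0 to 0.0878. In form: {"translation": [[tx, ty, tz], ...], "roll": [roll, ...], "claw": [claw, ...]}. A call has exactly 10 rows; each row is the pose to reach, as a shift and turn from the pose commanded when the call began; what a row does not reach only later rows make up. A row lasts 1/8 s, in which the tool goes at most 62.5 mm and 10.7 degrees, less where a joint would pass 70% of its speed; a pose out of reach is approached as far as the arm can. A call with a gripper value outside its range is refused whole. The fingers move at their own pace and stop on an object; "grip_force" is the grip in N (left out, the last holds). Time passes only in rows, so rows that repeat a pose let the fingers close, or fill a call up. It gives the time, the measured TCP pose, the force and the opening at its end, in the units of the state.
- env.observe(): the state, without advancing time (a new reading comes with each control period).
- env.camera(name): name is "scene" or "top"; returns a dict with "color" (384x512x3 uint8, blue, green, red), "fx", "fy", "cx", "cy" (pixels), "distortion" ([k1, k2, p1, p2, k3] as OpenCV has them; the pictures are not rectified), "cam_to_world" (4x4, takes a point from camera to world coordinates). Camera axes: x right, y up, looking along -z (the intrinsics and any distortion apply to the point x, -y, -z); pixel columns grow to the right and rows downward; lengths in m; the calibration is good to about 2 mm. A picture is of the moment at which its call begins. There is no depth.
- env.finish_job(): hands the job in, once; it reports no verdict.
The state is a dict: "t": time; "q": joint angles; "qd": joint speeds; "joint_torque": joint torques, N m; "position": TCP position; "tool_rot": TCP orientation; "force": force on the tool from outside, world axes, zero at the start; "ft_torque": the same for the moment, N m; "finger_gap": finger opening in m.
Only numpy, scipy, OpenCV 4.12 (cv2) and the standard library are available. Lean on these libraries where they do the work, as an engineer would, in place of code of your own. Each camera call takes 0.05 s, during which the arm holds its last target. There are 200 camera calls.

## Task

The mint-green kitchen scale is still locked for transport. Pull its orange wing screw straight up against the spring, turn it a quarter turn anticlockwise (seen from above) as far as it goes so that its thread holds it up, and let go. Leave the white scale's screw locked as it is.

Things in the scene. Friction and masses are not known exactly. Their poses are not given: they have to be found in the camera images.
- mint_grip (a point): Grip point of the mint-green scale's upright screw: a steel collar (32 mm across, 8 mm high) on the deck, on it an orange wing 40 mm long, 14 mm thick, 34 mm high. The point is on the screw's axis, 30 mm above the deck, 12 mm below the wing's top, 22 mm above the collar. Axes move with the screw: z up, x along the wing's length, y across its thickness (fingers close along y).
- mint_lift (a joint): How far the mint scale's screw is pulled up, m: 0 down (locked, at the start), 0.016 upper stop. A spring pulls it down with 6 N at 0, 9 N at the top. Below 0.008 a hidden pin keeps it from turning: pull it up about 0.012, then turn. Once turned over 0.4 rad and let go, it sinks onto the thread and stays at about 0.008.
- mint_turn (a joint): Turn of the mint scale's screw, rad, anticlockwise from above: 0 at the start, when the wing runs from the robot's side of the scale to its far side; stop at 1.5 (a quarter turn). Turns easily when lifted and stays where it is left.
- white_grip (a point): The same point on the identical screw of the white scale, on either side of the mint one; must stay down. Each scale is a fixed box 260 mm long (away from the robot) x 200 mm, its deck 55 mm above the table, the screw mid-width on the robot's half, a steel weighing plate on the far half, 79 mm above the table, its edge 71 mm from the screw's axis.

How it is judged:
On the way:
1. the mint scale's screw is pulled up against its spring, not yet turned (value of joint mint_lift above 0.007 m and value of joint mint_turn below 0.4 rad), for 0.05 s.
At the end, for the whole second after the job is handed in: The mint scale's screw is turned by more than 1.2 rad and rests on its thread, 6 to 10.5 mm up; the white scale's screw is within 6 mm of where it was (value of joint mint_turn above 1.2 rad and value of joint mint_lift between 0.006 and 0.0105 m and distance of white_grip from where it was at the start of the episode below 0.006 m); the robot touches nothing.
It fails at once if the white scale's screw is pulled up (by 6 mm or more) (distance of white_grip from where it was at the start of the episode above 0.006 m).
It also fails if it takes over 32 s, if anything falls off the work surface, if the arm or the gripper's body presses on something with over 40 N, if the wrist force passes 120 N, or if a joint passes its speed limit or range.

## Working session

There is one attempt and no reset: what is moved stays moved. The work goes in short steps, Python scripts to look and compute and a tool call to move; the robot and the scene stay as the last step left them, time stands still between calls to the robot, and variables do not carry over. Pictures are saved under pics/ and viewed, about 8 in all and at most 12, crops included, and the job is handed in when it is done.

Besides the shell and the picture viewer there is one more tool, called after "Emit:" as name([rows], argument=value, ...), one row to a line, values as JSON. arm_command: Moves the arm, as the interface text tells. Its arguments: {"type":"object","properties":{"translation":{"type":"array","items":{"type":"array","items":{"type":"number"}}},"roll":{"type":"array","items":{"type":"number"}},"claw":{"type":"array","items":{"type":"number"}},"grip_force":{"type":"number"}},"required":["translation","roll","claw"]}

```bash
mkdir -p pics
cat > h.py <<'E'
import numpy as np, cv2
from bench import env
def ray(c,u,v):
    K=np.array([[c['fx'],0,c['cx']],[0,c['fy'],c['cy']],[0,0,1]])
    p=cv2.undistortPoints(np.array([[[u,v]]],float),K,np.array(c['distortion']))[0,0]
    T=np.array(c['cam_to_world']); return T[:3,3],T[:3,:3]@np.array([p[0],-p[1],-1])
def at_z(c,u,v,z):
    o,d=ray(c,u,v); return o+d*(z-o[2])/d[2]
def tri(a,b):
    A=np.zeros((3,3));B=np.zeros(3)
    for o,d in (a,b):
        d=d/np.linalg.norm(d);P=np.eye(3)-np.outer(d,d);A+=P;B+=P@o
    return np.linalg.solve(A,B)
E
python3 - <<'E'
from h import *
for n in('scene','top'):
    c=env.camera(n);cv2.imwrite(f'pics/{n}0.png',c['color']);print(n,np.round(c['cam_to_world'],3).tolist(),c['fx'])
s=env.observe();print(s['t'],s['position'],s['tool_rot'],s['force'],s['finger_gap'])
E
```

```text
scene [[-0.856, -0.416, 0.308, 0.81], [0.517, -0.667, 0.536, 0.493], [-0.018, 0.618, 0.786, 0.853], [0.0, 0.0, 0.0, 1.0]] 385.6479961936648
top [[-0.027, 0.986, -0.166, 0.407], [-1.0, -0.028, -0.003, -0.021], [-0.008, 0.166, 0.986, 0.902], [0.0, 0.0, 0.0, 1.0]] 370.10936950314806
0.1 [0.22985504 0.58094288 0.40399215] [ 2.59761589e+00  1.76563311e+00 -1.78361295e-03] [-0.40205194  0.46549591 -0.31137315] 0.08767652318850191
```

View pics/scene0.png

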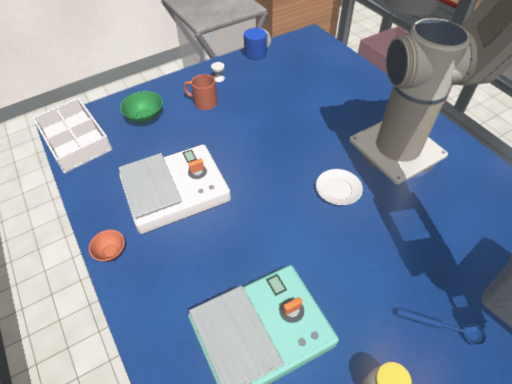

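View pics/top0.png

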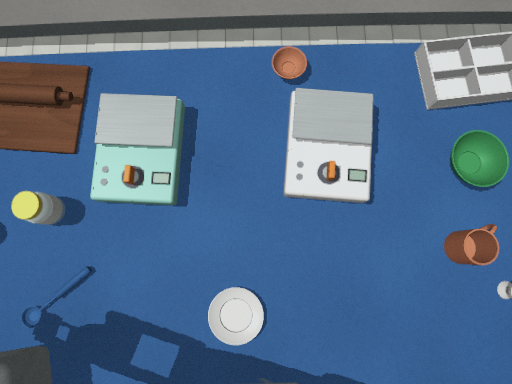

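The mint scale is on the left in the top picture, with its screw near (130,174). In the scene picture the screw is near (292,305). Next I zoom in and measure.

Run:
```python
from h import *
t=env.camera('top');s=env.camera('scene')
a=cv2.resize(t['color'][85:210,85:190],None,fx=4.8,fy=4.8,interpolation=cv2.INTER_CUBIC)[:600,:400]
b=cv2.resize(s['color'][265:345,245:335],None,fx=4.4,fy=4.4,interpolation=cv2.INTER_CUBIC)
im=np.zeros((600,800,3),np.uint8);im[:a.shape[0],:a.shape[1]]=a;im[:b.shape[0],400:400+b.shape[1]]=b[:,:400]
cv2.imwrite('pics/z.png',im)
for n,c,(u0,v0,u1,v1) in(('top',t,(100,150,160,200)),('scene',s,(270,285,320,330))):
    h=cv2.cvtColor(c['color'],cv2.COLOR_BGR2HSV);m=cv2.inRange(h,(3,150,80),(18,255,255))
    k=np.zeros_like(m);k[v0:v1,u0:u1]=m[v0:v1,u0:u1]
    pts=cv2.findNonZero(k);r=cv2.minAreaRect(pts);print(n,len(pts),r,cv2.boundingRect(pts))
    print(at_z(c,*pts.mean(axis=(0,1)),.085))
# deck corners (top)
h=cv2.cvtColor(t['color'],cv2.COLOR_BGR2HSV);m=cv2.inRange(h,(70,60,120),(92,255,255));m[:,:85]=0;m[:,200:]=0
r=cv2.minAreaRect(cv2.findNonZero(m));print(r)
for p in cv2.boxPoints(r):print(p,at_z(t,*p,.055))
```

```text
top 110 ((128.91000366210938, 174.12998962402344), (8.9095458984375, 17.5362491607666), 8.130102157592773) (124, 165, 11, 19)
[0.58823454 0.26309998 0.085     ]
scene 109 ((292.7000427246094, 304.4000549316406), (7.602630615234375, 16.994115829467773), 63.43495178222656) (284, 299, 17, 12)
[0.58928627 0.26587314 0.085     ]
((135.25173950195312, 148.9793243408203), (82.71331024169922, 106.8795394897461), 4.763641834259033)
[ 89.60001 198.80002] [0.5400637  0.36732788 0.055     ]
[98.47587  92.289665] [0.80471239 0.35871508 0.055     ]
[180.90347  99.15863] [0.77926017 0.15444393 0.055     ]
[172.02762 205.66898] [0.51861818 0.17316493 0.055     ]
```

View pics/z.png

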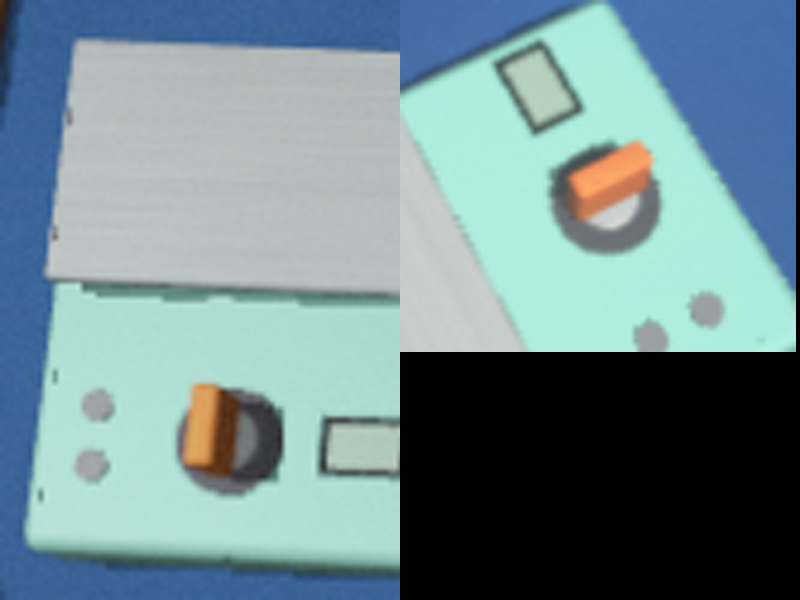

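The zoom shows the wing's top face centred at crop (203,425), its ends at (199,466) and (207,384). The dark ring is at (232,440). In the scene crop the top face is at (611,173) and the ring at (606,200).

Run:
```python
from h import *
t=env.camera('top');s=env.camera('scene')
T=lambda u,v:(85+(u+.5)/4.8-.5,85+(v+.5)/4.8-.5); S=lambda u,v:(245+(u-399.5)/4.4-.5,265+(v+.5)/4.4-.5)
print('tri top',tri(ray(t,*T(203,425)),ray(s,*S(611,173))))
print('top z',at_z(t,*T(203,425),.097),at_z(s,*S(611,173),.097))
print('ring',at_z(t,*T(232,440),.055),at_z(s,*S(606,200),.055))
def yaw(a,b):d=b-a;return np.arctan2(d[1],d[0]),np.hypot(*d[:2])
print('wing',yaw(at_z(t,*T(199,466),.097),at_z(t,*T(207,384),.097)))
print('wing s',yaw(at_z(s,*S(648,152),.097),at_z(s,*S(574,196),.097)))
print('plate front edge',yaw(at_z(t,*T(46,280),.079),at_z(t,*T(399,294),.079)))
print('front deck edge s',yaw(at_z(s,*S(796,300),.055),at_z(s,*S(605,5),.055)))
from scipy.spatial.transform import Rotation as R
print(R.from_rotvec(env.observe()['tool_rot']).as_matrix().round(3))
```

```text
tri top [0.59049977 0.26783128 0.09166585]
top z [0.58925787 0.26596025 0.097     ] [0.59207297 0.26938002 0.097     ]
ring [0.59080819 0.26631671 0.055     ] [0.5898513  0.26699165 0.055     ]
wing (np.float64(-0.06507992551518954), np.float64(0.03913030352205149))
wing s (np.float64(-0.011990932441185435), np.float64(0.04132079434606953))
plate front edge (np.float64(-1.6439930596048644), np.float64(0.17326142870471917))
front deck edge s (np.float64(-1.6376292435606619), np.float64(0.17474751480961123))
[[ 0.368  0.93  -0.   ]
 [ 0.93  -0.368 -0.   ]
 [-0.001 -0.    -1.   ]]
```

Emit:
arm_command([
  [0.036,-0.031,0],
  [0.072,-0.062,0],
  [0.108,-0.094,0],
  [0.144,-0.126,0],
  [0.18,-0.157,0],
  [0.216,-0.188,0],
  [0.252,-0.22,0],
  [0.288,-0.251,0],
  [0.324,-0.283,0],
  [0.36,-0.314,0],
], roll=[-0.17,-0.34,-0.51,-0.68,-0.85,-1.02,-1.19,-1.36,-1.53,-1.7], claw=[0.0878,0.0878,0.0878,0.0878,0.0878,0.0878,0.0878,0.0878,0.0878,0.0878])

```text
t: 1.55
position: [0.591, 0.2659, 0.4047]
tool_rot: [-3.039, 0.795, 0.0]
force: [0.4, 0.4, 0.3]
finger_gap: 0.0882
```

Emit:
arm_command([
  [0,0,0],
  [0,0,-0.015],
  [0,0,-0.03],
  [0,0,-0.045],
  [0,0,-0.06],
  [0,0,-0.075],
  [0,0,-0.085],
  [0,0,-0.085],
  [0,0,-0.085],
  [0,0,-0.085],
], roll=[-0.17,-0.34,-0.51,-0.68,-0.85,-1.02,-1.13,-1.13,-1.13,-1.13], claw=[0.06,0.06,0.06,0.06,0.06,0.06,0.06,0.06,0.06,0.06])

```text
t: 2.8
position: [0.5901, 0.2673, 0.3203]
tool_rot: [-2.149, 2.291, -0.001]
force: [-0.1, -0.0, -0.1]
finger_gap: 0.0603
```

Run:
```python
from h import *
from scipy.spatial.transform import Rotation as R
s=env.observe();M=R.from_rotvec(s['tool_rot']).as_matrix();print(s['t'],s['position'],s['q'],np.arctan2(M[1,0],M[0,0]),M[:,2],s['force'],s['finger_gap'])
t=env.camera('top');c=env.camera('scene')
im=np.zeros((600,800,3),np.uint8)
im[:,:400]=cv2.resize(t['color'][85:235,80:180],(400,600),interpolation=cv2.INTER_CUBIC)
im[:,400:]=cv2.resize(c['color'][225:375,240:340],(400,600),interpolation=cv2.INTER_CUBIC)
cv2.imwrite('pics/z2.png',im)
```

```text
2.8 [0.59011707 0.26725048 0.32032297] [4.06871466e-01 5.54288226e-01 1.63195217e+00 1.17945527e-05
 9.54292346e-01 2.04165938e+00] -1.6347944940354062 [ 9.69576115e-04  4.28285231e-04 -9.99999438e-01] [-0.05814649 -0.01543525 -0.13287295] 0.06034781091917668
```

View pics/z2.png

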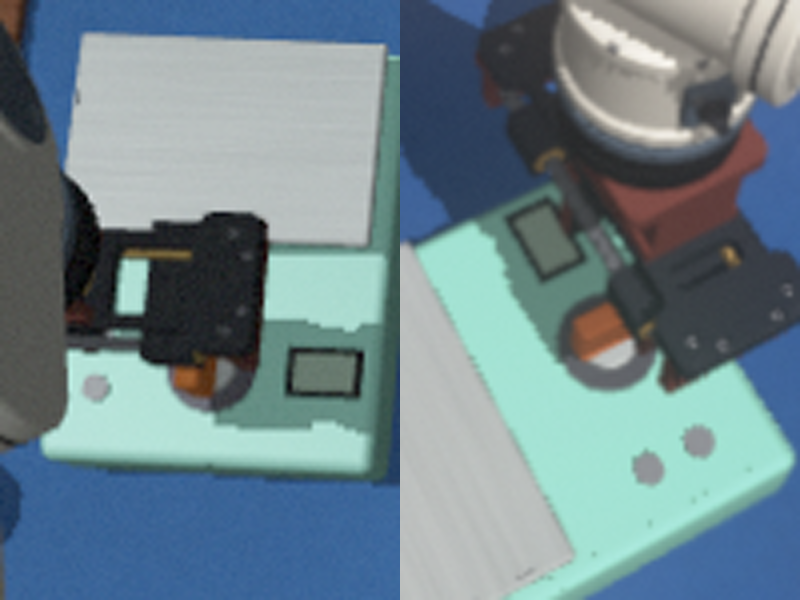

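The wing sits between the open fingers as planned, seen at (195,378) in the left half and (600,335) in the right. Going down and closing.

Emit:
arm_command([
  [0,0,-0.02],
  [0,0,-0.04],
  [0,0,-0.055],
  [0,0,-0.065],
  [0,0,-0.071],
  [0,0,-0.071],
  [0,0,-0.071],
  [0,0,-0.071],
  [0,0,-0.071],
  [0,0,-0.071],
], roll=[0,0,0,0,0,0,0,0,0,0], claw=[0.06,0.06,0.06,0.06,0.06,0.06,0.05,0.04,0.03,0.02], grip_force=35)

```text
t: 4.15
position: [0.59, 0.2672, 0.2489]
tool_rot: [-2.148, 2.292, -0.0]
force: [-0.4, -0.6, -0.4]
finger_gap: 0.0234
```

Emit:
arm_command([
  [0,0,0],
  [0,0,0],
  [0,0,0],
  [0,0,0],
  [0,0,0],
  [0,0,0],
  [0,0,0],
  [0,0,0],
  [0,0,0],
  [0,0,0],
], roll=[0,0,0,0,0,0,0,0,0,0], claw=[0.016,0.012,0.008,0.005,0.005,0.005,0.005,0.005,0.005,0.005])

```text
t: 5.4
position: [0.5899, 0.2672, 0.2487]
tool_rot: [-2.148, 2.293, -0.0]
force: [-0.9, 0.2, 0.5]
finger_gap: 0.014
```

Gripped at 14 mm with small side forces. Lifting 12 mm.

Emit:
arm_command([
  [0,0,0.002],
  [0,0,0.004],
  [0,0,0.006],
  [0,0,0.008],
  [0,0,0.01],
  [0,0,0.012],
  [0,0,0.012],
  [0,0,0.012],
  [0,0,0.012],
  [0,0,0.012],
], roll=[0,0,0,0,0,0,0,0,0,0], claw=[0.005,0.005,0.005,0.005,0.005,0.005,0.005,0.005,0.005,0.005])

```text
t: 6.65
position: [0.5899, 0.2672, 0.2606]
tool_rot: [2.148, -2.293, -0.0]
force: [3.6, 1.7, -8.8]
finger_gap: 0.0137
```

The pull of 8.8 N matches the spring at about 12 mm, so it is not slipping. Turning in two calls.

Emit:
arm_command([
  [0,0,0],
  [0,0,0],
  [0,0,0],
  [0,0,0],
  [0,0,0],
  [0,0,0],
  [0,0,0],
  [0,0,0],
  [0,0,0],
  [0,0,0],
], roll=[0.1,0.2,0.3,0.4,0.5,0.6,0.7,0.8,0.9,1.0], claw=[0.005,0.005,0.005,0.005,0.005,0.005,0.005,0.005,0.005,0.005])

```text
t: 7.9
position: [0.59, 0.2669, 0.2606]
tool_rot: [2.985, -0.977, 0.0]
force: [2.2, 0.3, -9.2]
finger_gap: 0.0135
```

Emit:
arm_command([
  [0,0,0],
  [0,0,0],
  [0,0,0],
  [0,0,0],
  [0,0,0],
  [0,0,0],
  [0,0,0],
  [0,0,0],
  [0,0,0],
  [0,0,0],
], roll=[0.08,0.16,0.24,0.32,0.4,0.46,0.48,0.48,0.48,0.48], claw=[0.005,0.005,0.005,0.005,0.005,0.005,0.005,0.005,0.005,0.005])

```text
t: 9.15
position: [0.5901, 0.267, 0.2607]
tool_rot: [3.132, -0.245, 0.001]
force: [5.1, -1.0, -9.3]
finger_gap: 0.0135
```

Run:
```python
from h import *
s=env.observe();print(s['t'],s['force'],s['ft_torque'],s['q'])
t=env.camera('top');c=env.camera('scene')
im=np.zeros((600,800,3),np.uint8)
im[:,:400]=cv2.resize(t['color'][85:235,80:180],(400,600),interpolation=cv2.INTER_CUBIC)
im[:,400:]=cv2.resize(c['color'][225:375,240:340],(400,600),interpolation=cv2.INTER_CUBIC)
cv2.imwrite('pics/z3.png',im)
```

```text
9.15 [ 5.11415499 -0.98591064 -9.32767153] [-0.31657385 -0.86431881  0.02556756] [ 4.06576735e-01  6.34185922e-01  1.65547202e+00 -5.91404083e-04
  8.51714385e-01  5.63282756e-01]
```

View pics/z3.png

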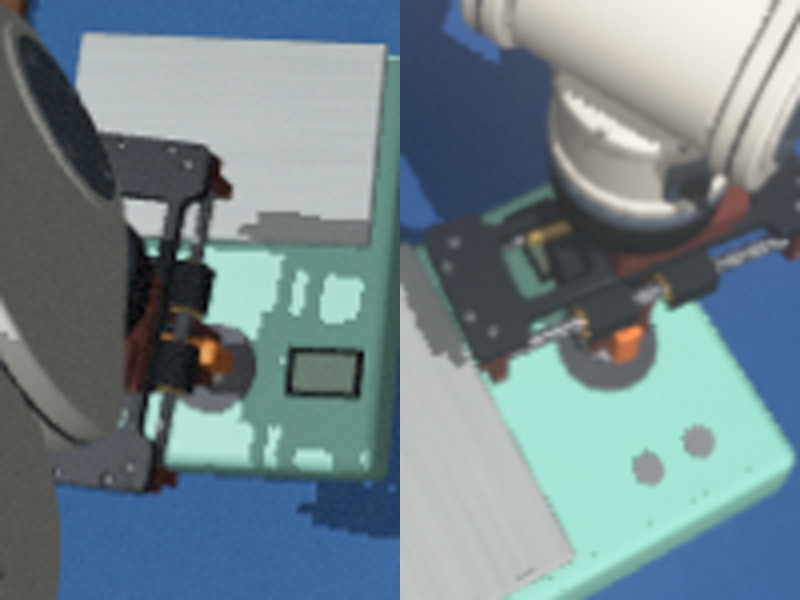

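The wing, at (215,355) left and (625,345) right, has turned with the fingers. Lowering 4 mm onto the thread, opening, then rising straight up.

Emit:
arm_command([
  [0,0,-0.001],
  [0,0,-0.002],
  [0,0,-0.003],
  [0,0,-0.004],
  [0,0,-0.004],
  [0,0,-0.004],
  [0,0,-0.004],
  [0,0,-0.004],
  [0,0,-0.004],
  [0,0,-0.004],
], roll=[0,0,0,0,0,0,0,0,0,0], claw=[0.005,0.005,0.005,0.005,0.005,0.014,0.02,0.03,0.04,0.045])

```text
t: 10.5
position: [0.5899, 0.2673, 0.2569]
tool_rot: [-3.132, 0.245, -0.0]
force: [-0.7, -0.0, -0.7]
finger_gap: 0.0442
```

Emit:
arm_command([
  [0,0,0],
  [0,0,0],
  [0,0,0.01],
  [0,0,0.03],
  [0,0,0.06],
  [0,0,0.09],
  [0,0,0.12],
  [0,0,0.15],
  [0,0,0.15],
  [0,0,0.15],
], roll=[0,0,0,0,0,0,0,0,0,0], claw=[0.045,0.045,0.045,0.045,0.045,0.045,0.045,0.045,0.045,0.045])

```text
t: 11.75
position: [0.5896, 0.267, 0.4067]
tool_rot: [3.132, -0.245, -0.0]
force: [0.1, 0.6, -0.1]
finger_gap: 0.0449
```

Emit:
arm_command([
  [-0.03,0.03,0],
  [-0.06,0.06,0],
  [-0.09,0.09,0],
  [-0.12,0.12,0],
  [-0.15,0.15,0],
  [-0.18,0.18,0],
  [-0.2,0.2,0],
  [-0.2,0.2,0],
  [-0.2,0.2,0],
  [-0.2,0.2,0],
], roll=[0,0,0,0,0,0,0,0,0,0], claw=[0.045,0.045,0.045,0.045,0.045,0.045,0.045,0.045,0.045,0.045])

```text
t: 13.0
position: [0.3907, 0.4664, 0.4063]
tool_rot: [3.131, -0.247, -0.0]
force: [0.4, -0.1, 0.5]
finger_gap: 0.0452
```

Run:
```python
from h import *
s=env.observe();print(s['t'],s['force'],s['position'])
t=env.camera('top');c=env.camera('scene')
im=np.zeros((600,800,3),np.uint8)
im[:,:400]=cv2.resize(t['color'][135:210,105:155],(400,600),interpolation=cv2.INTER_CUBIC)
im[:,400:]=cv2.resize(c['color'][265:355,260:320],(400,600),interpolation=cv2.INTER_CUBIC)
cv2.imwrite('pics/z4.png',im)
```

```text
13.0 [ 0.37747947 -0.06833902  0.46983405] [0.39068462 0.46636939 0.40628989]
```

View pics/z4.png

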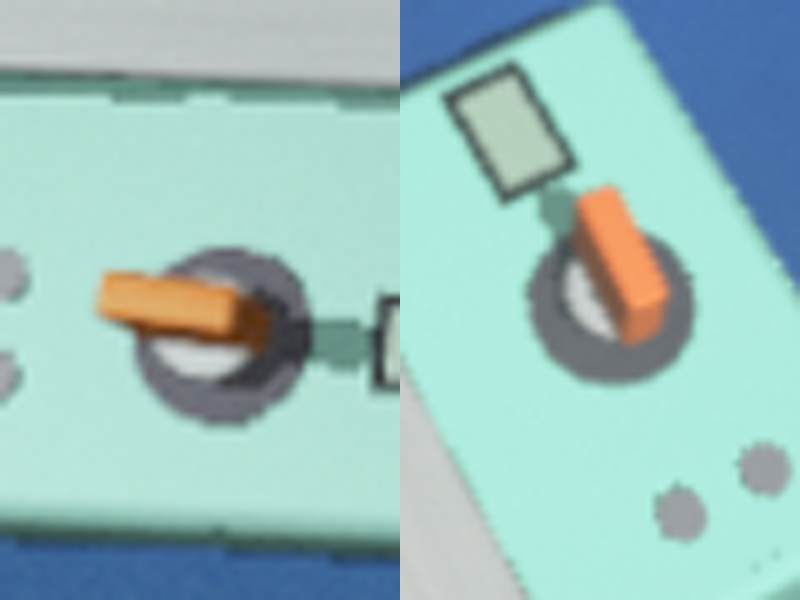

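The wing now runs crosswise: its top face is centred at (167,303) left and (621,247) right, ends at (102,293) and (232,313) left. I'll check angle and height, then hand in.

Run:
```python
from h import *
t=env.camera('top');s=env.camera('scene');k=400/50;m=400/60
T=lambda u,v:(105+(u+.5)/k-.5,135+(v+.5)/k-.5);S=lambda u,v:(260+(u-399.5)/m-.5,265+(v+.5)/m-.5)
print(tri(ray(t,*T(167,303)),ray(s,*S(621,247))))
d=at_z(t,*T(102,293),.105)-at_z(t,*T(232,313),.105);print(np.arctan2(d[1],d[0])+.07,np.linalg.norm(d))
env.finish_job()
```

```text
[0.5901366  0.26723831 0.10206083]
1.457910317220322 0.037269722779379844
the job is handed in; nothing more can be done
```

The mint scale's screw is unlocked. I gripped its wing, pulled it up 12 mm, turned it about 1.48 rad anticlockwise, lowered it 4 mm onto the thread, let go and moved the arm clear. The job was handed in at about 13 s of the 32 s allowed; handing in gives no verdict.

- **Pull:** the wrist showed 8.8 N downward at 12 mm, about what the spring should give there, so the grip was not slipping.
- **Turn:** in the last pictures the wing lies crosswise, turned by about 1.46 rad (1.2 needed).
- **Height:** the wing top measured about 10 mm higher than before (0.102 m against 0.092 m). It should sit about 8 mm up. Both readings come out low, since the top should have been at 0.097 m before the lift. The picture measurement is only good to a few millimetres, so it shows the screw is up but not that it is within the 6 to 10.5 mm band.
- **White scale:** the arm never went near it. I did not measure its screw again.
- **Contact:** the gripper was clear of everything at the end, with the wrist force near zero.

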